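Shut down and clear the downdraft sanding table

ROBOT

A 6-joint arm with a two-finger parallel gripper is mounted at the origin on the work surface. World frame = base frame: x ahead of the robot, y to its left, z up, the work surface at z = 0. Lengths are in mm, angles in rad, forces in N, time in s.
With the tool pointing down it reaches from about 250 to 850 mm from the base axis. Payload 12.5 kg.
Tool frame: the origin (TCP) lies at the very end of the fingers, on their centre line; the grasp point (between the pads) lies behind it (robot.grip_point_offset is the z of the grasp point in the tool frame, in mm); z points along the fingers, y is the direction in which the jaws open and shut (so a half turn about z gives the same grasp; the last joint's range is limited). The gripper opens to 93 mm and grips with 3 to 60 N. Pads are 15 mm wide; open, the fingers measure 128 mm over their backs; the gripper's body (75 mm by 188 mm) begins 65 mm behind the grasp point.
Start: joints at [-1.221, 0.351, 1.652, -0, 1.139, -0.085], TCP at [231.692, -498.801, 194.233] pointing down, gripper open.
Joint ranges: [-2.75, 2.75], [-0.79, 2.1], [0.01, 2.65], [-1.57, 4.71], [0.07, 3.14], [-2.87, 2.87]. Speed limits (rad/s): [2.22, 2.22, 2.79, 3.14, 3.14, 3.14].

INTERFACE

Orientations are given as a rotation vector (axis times angle).
In Python, from station import robot gives the robot as it stands. Calls block until the motion is done:
- robot.move_ptp(position, orientation): joint-space move of the TCP to a pose.
- robot.movel(position, ori=None, velocity=150, f_stop=None): straight line of the TCP; ori=None keeps the orientation; velocity is the mean speed in mm/s. With f_stop (N) it stops when the force on the tool has changed by that much, and returns True; else False.
- robot.movej(angles): joint-space move.
- robot.set_gripper(opening, strength=None): finger opening in mm; strength is the grip in N (None keeps the last); returns when the fingers have stopped.
- robot.wait(seconds).
- robot.inverse_kinematics(position, orientation): joint angles nearest the present ones, or None.
- robot.state(): the state.
- robot.grab_frame(name): name is "side" or "top" or "wrist"; returns a dict with "image" (480x640x3 uint8, red, green, blue), "intrinsics" (3x3 intrinsics, pixels), "extrinsics" (4x4, takes a point from camera to world coordinates); the wrist camera has in their place "tool_from_camera" (4x4, takes a point from camera to tool coordinates, whose origin is the TCP and whose axes are the flange's). Camera axes: x right, y down, z forward; pixel columns grow to the right and rows downward; lengths in mm; the calibration is good to about 2 mm. A picture is of the moment at which its call begins: read the wrist's pose just before it. There is no depth.
A pose or a line that the arm cannot do raises robot.IKError and nothing moves.
- robot.finish_job(): hands the job in, once; it reports no verdict.
The state is a dict: "t": time; "qpos": joint angles; "qvel": joint speeds; "joint_torque": joint torques, N m; "eef_pos": TCP position; "tcp_rot": TCP orientation; "wrist_force": force on the tool from outside, world axes, zero at the start; "moment": the same for the moment, N m; "width": finger opening in mm.
Only numpy, scipy, OpenCV 4.12 (cv2) and the standard library are available. Lean on these libraries where they do the work, as an engineer would, in place of code of your own. Each camera call takes 0.05 s, during which the arm holds its last target.

TASK

The battens on the sanding table are finished. First switch the fan off at its toggle lever, then swing the hold-down bar right back so that it stays up, and only then draw each batten forward out from under the keeper plate and lay it flat in its tray: long battens in the long tray, short ones in the short tray, one on another if you like. When the table is clear put the bar back down, and leave the rest of the bench as it is.

Things in the scene. Friction and masses are not known exactly. Their poses are not given: they have to be found in the camera images.
- sander: Downdraft sanding table: fixed grey box, 320 mm deep (its x) by 330 mm wide (its y), flat perforated metal deck 100 mm above the bench. Origin under the middle of the box, at bench height; x points from its front (robot side) to its rear, y to its left, z up. Three to five battens start lengthwise along x on the deck, side by side, at least 64 mm centre to centre.
- keeper_edge (a point): Middle of the lower front edge of the keeper plate, a steel plate 290 mm wide and 8 mm thick at the deck's rear: 128 mm above the bench, 70 mm behind the deck's middle. The stop face is 35 mm behind this edge. The battens start with their rear ends under the plate, touching or nearly touching the stop, so each must be drawn 40 mm or more to the front before it can be lifted.
- fan_switch (a joint): Fan switch: toggle lever swinging along the sander's x. +0.42 rad = on, leaning to the sander's rear (away from the robot), as at every start; -0.42 rad = off, leaning to the front (towards the robot). A spring snaps it to whichever side of 0 it is on; about 5 N at the tip pushes it over.
- lever_tip (a point): 5 mm below the tip of that toggle lever (steel, 17 mm thick at the top, 10 to 12 mm below), on its axis, 55 mm from its pivot and about 137 mm above the bench. It stands on a switch pod 100 mm (x) by 70 mm (y), 82 mm tall, against the sander's left side; pivot at sander x = -50, y = +200, z = 87 mm.
- hold_bar (a joint): Hinge angle of the hold-down bar: about 0 = down on the battens (-0.03 on its stop with nothing under it), grows as it is lifted, 1.57 = arms upright, 1.8 = right back on its stop. Only its weight holds it (0.8 kg, about 5 N to lift at the handle): it stays back once well past upright, else it falls down.
- bar_handle (a point): Middle of the hold-down bar's round handle, on its axis: black grip 19 mm thick, 130 mm long, along the sander's y, between two arms at y = +-151 mm. Bar down: 156 mm above the bench, 140 mm to the front of the hinge and 6 mm above it; it circles the hinge at 140 mm. A padded flat bar 22 mm wide, 75 mm from the hinge, joins the arms and presses on the battens.
- bar_hinge (a point): Middle of the hold-down bar's hinge axis, which runs along the sander's y; 150 mm above the bench, at sander x = +115 mm.
- long1_mid (a point): A long pine batten, 200 mm long, 36 mm wide, 22 mm thick, about 90 g. The point is its centre (half-way up); x lies along its length (+x to the end that starts under the keeper plate), y across its width, z up. It may be absent (None).
- long2_mid (a point): A long pine batten, 200 mm long, 36 mm wide, 22 mm thick, about 90 g. The point is its centre (half-way up); x lies along its length (+x to the end that starts under the keeper plate), y across its width, z up. It may be absent (None).
- long3_mid (a point): A long pine batten, 200 mm long, 36 mm wide, 22 mm thick, about 90 g. The point is its centre (half-way up); x lies along its length (+x to the end that starts under the keeper plate), y across its width, z up. It may be absent (None).
- short1_mid (a point): A short pine batten, 140 mm long, 36 mm wide, 22 mm thick, about 63 g. The point is its centre (half-way up); x lies along its length (+x to the end that starts under the keeper plate), y across its width, z up. It may be absent (None).
- short2_mid (a point): A short pine batten, 140 mm long, 36 mm wide, 22 mm thick, about 63 g. The point is its centre (half-way up); x lies along its length (+x to the end that starts under the keeper plate), y across its width, z up. It may be absent (None).
- long_tray: Loose open plywood tray for the long battens, outside 248 mm (its x) by 132 mm (its y) by 45 mm high, walls and floor 6 mm thick, 0.6 kg, standing on the bench to the left or right of the sander. Origin under its centre at bench height, z up.
- short_tray: Loose open plywood tray for the short battens, outside 182 mm (its x) by 132 mm (its y) by 45 mm high, walls and floor 6 mm thick, 0.6 kg, standing on the bench to the left or right of the sander. Origin under its centre at bench height, z up.
- glue: White glue bottle, 60 mm across and 160 mm tall, standing to the left of the sander's rear; not part of the job. Origin under its centre.
- sanding_block: Cork-faced sanding block 110 x 60 x 42 mm, lying to the right of the sander; not part of the job. Origin under its centre.

How it is judged (in metres and radians):
On the way, in this order (a step that is already met when the one before it is completed fails the run):
1. the fan is switched off while the bar is still down and every batten still in place (value of joint fan_switch below -0.3 rad and value of joint hold_bar below 0.15 rad and distance of each of long1_mid, short1_mid, long2_mid, short2_mid, long3_mid from where it was at the start of the episode below 0.025 m), for 0.2 s.
2. the bar is swung back past upright while every batten is still in place (value of joint hold_bar above 1.65 rad and distance of each of long1_mid, short1_mid, long2_mid, short2_mid, long3_mid from where it was at the start of the episode below 0.025 m), for 0.3 s.
3. the deck is clear of battens, with the bar still up (value of joint hold_bar above 1.5 rad and (height (world z) of long1_mid below 0.09 m or horizontal distance between long1_mid and sander above 0.3 m) and (height (world z) of short1_mid below 0.09 m or horizontal distance between short1_mid and sander above 0.3 m) and (height (world z) of long2_mid below 0.09 m or horizontal distance between long2_mid and sander above 0.3 m) and (height (world z) of short2_mid below 0.09 m or horizontal distance between short2_mid and sander above 0.3 m) and (height (world z) of long3_mid below 0.09 m or horizontal distance between long3_mid and sander above 0.3 m)), for 0.2 s.
At the end, for the whole second after the job is handed in: Lever off (below -0.3 rad), bar down (below 0.1 rad), trays level, every batten present at rest and flat (within 0.2 rad, either face up) in the tray of its length, on its floor or another batten: centre within 25 mm (long) or 20 mm (short) of mid-tray lengthwise, 50 mm across (value of joint fan_switch below -0.3 rad and value of joint hold_bar below 0.1 rad and angle between each of long_tray, short_tray's own z axis and vertical below 0.1 rad and x of long1_mid in the frame of long_tray between -0.025 and 0.025 m and y of long1_mid in the frame of long_tray between -0.05 and 0.05 m and z of long1_mid in the frame of long_tray between 0.008 and 0.085 m and (angle between long1_mid's own z axis and vertical below 0.2 rad or angle between long1_mid's own z axis and vertical above 2.94 rad) and linear speed of each of long1, long2, long3, short1, short2 below 0.03 m/s and x of long2_mid in the frame of long_tray between -0.025 and 0.025 m and y of long2_mid in the frame of long_tray between -0.05 and 0.05 m and z of long2_mid in the frame of long_tray between 0.008 and 0.085 m and (angle between long2_mid's own z axis and vertical below 0.2 rad or angle between long2_mid's own z axis and vertical above 2.94 rad) and x of long3_mid in the frame of long_tray between -0.025 and 0.025 m and y of long3_mid in the frame of long_tray between -0.05 and 0.05 m and z of long3_mid in the frame of long_tray between 0.008 and 0.085 m and (angle between long3_mid's own z axis and vertical below 0.2 rad or angle between long3_mid's own z axis and vertical above 2.94 rad) and x of short1_mid in the frame of short_tray between -0.02 and 0.02 m and y of short1_mid in the frame of short_tray between -0.05 and 0.05 m and z of short1_mid in the frame of short_tray between 0.008 and 0.085 m and (angle between short1_mid's own z axis and vertical below 0.2 rad or angle between short1_mid's own z axis and vertical above 2.94 rad) and x of short2_mid in the frame of short_tray between -0.02 and 0.02 m and y of short2_mid in the frame of short_tray between -0.05 and 0.05 m and z of short2_mid in the frame of short_tray between 0.008 and 0.085 m and (angle between short2_mid's own z axis and vertical below 0.2 rad or angle between short2_mid's own z axis and vertical above 2.94 rad)); the robot touches nothing.
It fails at once if the glue bottle is knocked over (angle between glue's own z axis and vertical above 0.6 rad).
It fails at once if the sanding block is pushed more than 60 mm aside (distance of sanding_block from where it was at the start of the episode above 0.06 m).
Of long1, short1, long2, short2, long3 only 3 to 5 are there at a start; the rules pass over those that are not, and their reading is None.
At some moment in a run one of long_tray, short_tray may be knocked a few centimetres aside while the robot is not near it.
Once in a run the grip may slacken for a moment while it holds something.
It also fails if it takes over 210 s, if anything falls off the work surface, if the arm or the gripper's body presses on something with over 40 N, if the wrist force passes 120 N, or if a joint passes its speed limit or range.

## Working session

There is one attempt and no reset: what is moved stays moved. The work goes in short steps, each a Python script; the robot and the scene stay as the last script left them, time stands still between calls to the robot, and variables do not carry over. Pictures are saved under pics/ and viewed, and the job is handed in when it is done.

```bash
ls; mkdir -p pics
python3 - <<'E'
from station import robot
import cv2,numpy as np
s=robot.state(); print(s['t'],s['eef_pos'],s['tcp_rot'],s['width'],robot.grip_point_offset)
for n in ['side','top','wrist']:
    f=robot.grab_frame(n); cv2.imwrite(f'pics/a_{n}.png',f['image'][:,:,::-1])
    print(n,f['intrinsics'],f.get('extrinsics',f.get('tool_from_camera')))
E
```

```text
pics
0.0 [ 231.53346968 -498.47986318  193.68332427] [-3.06649040e+00 -6.77271796e-01  3.09003559e-04] 92.73903779309776 -18.8
side [[449.61998809   0.         325.69149313]
 [  0.         449.61998809 240.13090486]
 [  0.           0.           1.        ]] [[-7.62206868e-01 -4.86083381e-01  4.27508641e-01  3.46544833e+01]
 [-6.46986376e-01  5.50409434e-01 -5.27691277e-01  6.06552616e+02]
 [ 2.11971709e-02 -6.78802181e-01 -7.34015176e-01  9.34896247e+02]
 [ 0.00000000e+00  0.00000000e+00  0.00000000e+00  1.00000000e+00]]
top [[545.57398526   0.         317.55003626]
 [  0.         545.57398526 236.36340069]
 [  0.           0.           1.        ]] [[-1.34938612e-02 -9.98762452e-01  4.78694172e-02  4.68193527e+02]
 [-9.99849507e-01  1.39996110e-02  1.02456920e-02  3.11255406e+00]
 [-1.09031657e-02 -4.77239593e-02 -9.98801054e-01  1.44374775e+03]
 [ 0.00000000e+00  0.00000000e+00  0.00000000e+00  1.00000000e+00]]
wrist [[330.63737617   0.         316.97132595]
 [  0.         330.63737617 239.35381768]
 [  0.           0.           1.        ]] [[ 5.34983332e-04 -9.58019907e-01 -2.86701189e-01  8.00725385e+01]
 [ 9.99998605e-01  9.66204892e-04 -1.36260661e-03 -7.74162154e-01]
 [ 1.58241635e-03 -2.86700060e-01  9.58019087e-01 -1.90685046e+02]
 [ 0.00000000e+00  0.00000000e+00  0.00000000e+00  1.00000000e+00]]
```

View pics/a_top.png

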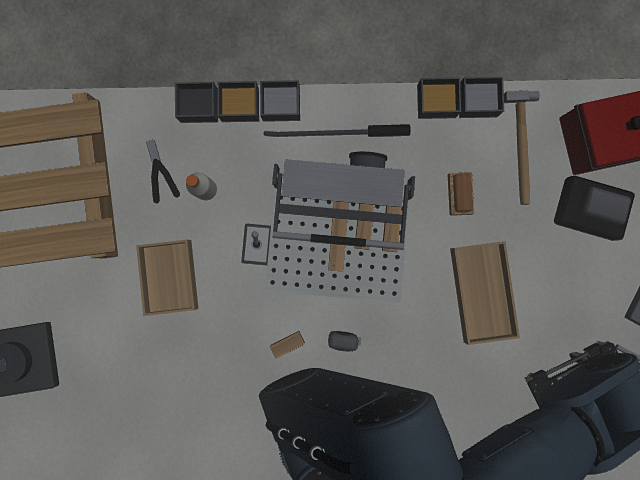

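View pics/a_side.png

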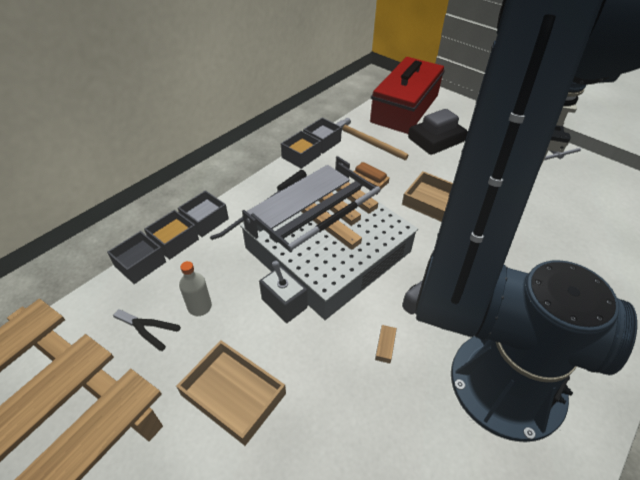

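View pics/a_wrist.png

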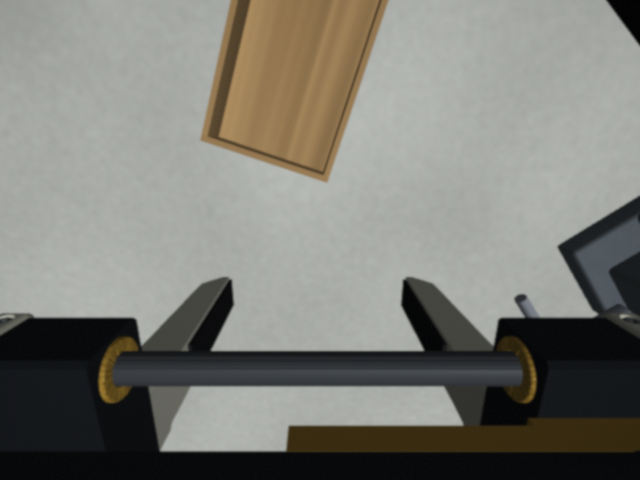

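The top view shows the short tray at left (137-198, 240-315), the long tray at right (451-518, 242-343), the sander in the middle and three battens at columns of about 338, 365 and 392. I'll zoom in next.

Run:
```python
import cv2
im=cv2.imread('pics/a_top.png')
cv2.imwrite('pics/a_top_z.png',cv2.resize(im[145:310,230:430],None,fx=4,fy=3.6 if 0 else 3.6,interpolation=cv2.INTER_CUBIC))
a=cv2.resize(im[230:350,120:220],None,fx=4,fy=4,interpolation=cv2.INTER_CUBIC);b=cv2.resize(im[230:350,440:540],None,fx=4,fy=4,interpolation=cv2.INTER_CUBIC)
cv2.imwrite('pics/a_trays_z.png',cv2.hconcat([a,b]))
```

```text
(no output)
```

View pics/a_top_z.png

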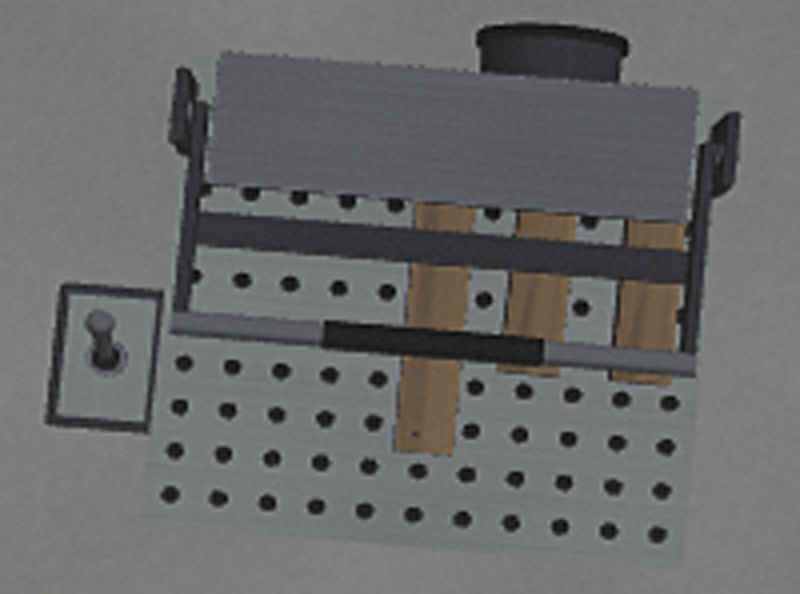

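View pics/a_trays_z.png

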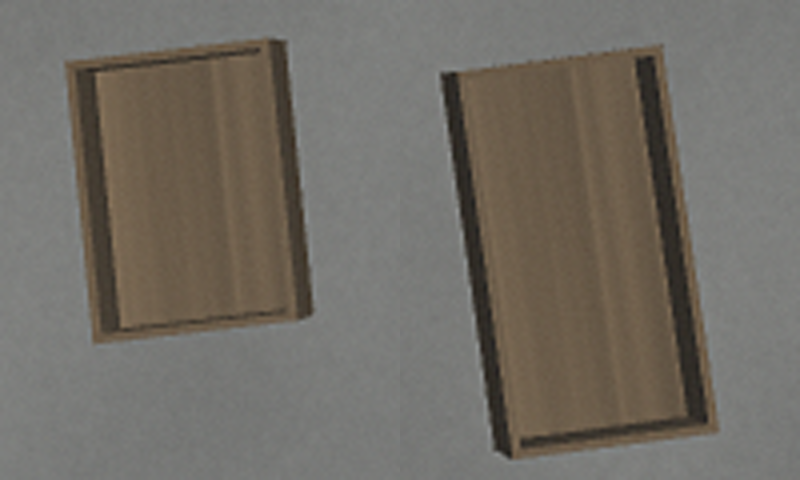

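The zoom shows one long batten (front end near zoom 425, 452) and two short ones (front ends at 528, 372 and 640, 380). The lever stands at zoom (100, 322) in its pod. I'll fit the sander and tray poses from these points.

```bash
cat > h.py <<'E'
import numpy as np, cv2, json, os
from scipy.optimize import least_squares
from scipy.spatial.transform import Rotation as R
from station import robot
def cam(f, tcp=None):
    K=np.array(f['intrinsics'])
    if 'extrinsics' in f: T=np.array(f['extrinsics'])
    else: T=tcp@np.array(f['tool_from_camera'])
    return K,T
def tcpT(s=None):
    s=s or robot.state(); T=np.eye(4); T[:3,:3]=R.from_rotvec(s['tcp_rot']).as_matrix(); T[:3,3]=s['eef_pos']; return T
def unp(K,T,uv,z):
    uv=np.atleast_2d(np.array(uv,float)); z=np.broadcast_to(z,len(uv))
    d=np.c_[uv,np.ones(len(uv))]@np.linalg.inv(K).T@T[:3,:3].T
    o=T[:3,3]; t=(z-o[2])/d[:,2]; return o+d*t[:,None]
def proj(K,T,P):
    p=(np.atleast_2d(P)-T[:3,3])@T[:3,:3]; q=p@K.T; return q[:,:2]/q[:,2:]
def fit2d(local,world):
    local=np.array(local,float)[:,:2];world=np.array(world)[:,:2]
    def r(p):
        c,s=np.cos(p[2]),np.sin(p[2]); return (local@np.array([[c,s],[-s,c]])+p[:2]-world).ravel()
    o=least_squares(r,[*world.mean(0),0.]); return o.x, r(o.x).reshape(-1,2)
def S2W(p,l):
    c,s=np.cos(p[2]),np.sin(p[2]); l=np.array(l,float); return np.array([p[0]+c*l[0]-s*l[1],p[1]+s*l[0]+c*l[1],l[2]])
def down(yaw):
    """tool down; jaws (tool y) along world direction yaw+90deg; tool x along yaw."""
    return np.array([[np.cos(yaw),np.sin(yaw),0],[np.sin(yaw),-np.cos(yaw),0],[0,0,-1]])
def snap(n,name):
    s=tcpT(); f=robot.grab_frame(n); cv2.imwrite('pics/'+name+'.png',f['image'][:,:,::-1]); return f,s
def rv(M): return R.from_matrix(M).as_rotvec()
def meta(f,s,name):
    K,T=cam(f,s); np.savez('pics/'+name+'.npz',K=K,T=T)
E
python3 - <<'E'
from h import *
f,s=snap('top','b_top'); meta(f,s,'top'); K,T=cam(f)
f,s=snap('side','b_side'); meta(f,s,'side')
z=lambda X,Y:(230+X/4-.375,145+Y/3.6-.36)
pts=[((70,145,136),z(207,183)),((70,-145,136),z(683,221)),((-25,65,156),z(323,335)),((-25,-65,156),z(544,352)),
((-100,235,82),z(47,423)),((0,235,82),z(62,285)),((0,165,82),z(162,292)),((-100,165,82),z(150,432))]
L=[p[0] for p in pts]; W=[unp(K,T,p[1],p[0][2])[0] for p in pts]
p,r=fit2d(L,W); print('sander',p); print(r.round(1))
np.save('sander.npy',p)
# battens
c,si=np.cos(p[2]),np.sin(p[2])
def W2S(w): d=w[:2]-p[:2]; return np.array([c*d[0]+si*d[1],-si*d[0]+c*d[1]])
for n,uv in dict(Lf1=(395,452),Lf2=(456,452),S1a=(500,372),S1b=(562,374),S2a=(611,378),S2b=(671,382),Lr1=(415,204),Lr2=(473,206)).items():
    w=unp(K,T,z(*uv),122)[0]; print(n,w.round(1),W2S(w).round(1))
t=lambda X,Y,o:(o+X/4-.375,230+Y/4-.375)
for nm,hx,o,uvs in [('short',91,120,[(67,62),(286,39),(312,318),(94,343)]),('long',124,440-100,[(441,72),(663,45),(718,432),(512,459)])]:
    L=[(hx,66),(hx,-66),(-hx,-66),(-hx,66)]
    W=[unp(K,T,t(*q,o),45)[0] for q in uvs]; q,r=fit2d(L,W); print(nm,q,r.round(1).tolist()); np.save(nm+'.npy',q)
E
```

```text
sander [ 5.45797683e+02 -3.32620497e+01 -1.01846873e-01]
[[-0.6  1.5]
 [-0.3 -1.2]
 [ 0.5  0.6]
 [ 0.3  1.5]
 [-1.5  2.5]
 [ 2.2  2.4]
 [ 0.9 -4.6]
 [-1.5 -2.8]]
Lf1 [449.3  -8.4 122. ] [-98.5  14.9]
Lf2 [448.8 -45.2 122. ] [-95.3 -21.8]
S1a [502.1 -72.7 122. ] [-39.4 -43.7]
S1b [ 500.3 -110.2  122. ] [-37.5 -81.1]
S2a [ 497.2 -139.7  122. ] [ -37.5 -110.9]
S2b [ 494.  -175.9  122. ] [ -37.  -147.2]
Lr1 [616.4 -23.  122. ] [69.1 17.4]
Lr2 [614.5 -58.2 122. ] [ 70.9 -17.8]
short [4.35919568e+02 4.04974135e+02 9.49239375e-02] [[1.1, -4.8], [0.7, 5.1], [-1.7, 4.1], [-0.1, -4.3]]
long [ 3.86391611e+02 -4.08064230e+02  1.28816733e-01] [[-0.8, -6.1], [0.9, 4.9], [0.7, 0.4], [-0.8, 0.8]]
```

Run:
```python
from h import *
d=np.load('pics/top.npz');K,T=d['K'],d['T']
t=lambda X,Y,o:(o+X/4-.375,230+Y/4-.375)
for nm,hx,o,uvs in [('short',91,120,[(67,62),(270,40),(298,320),(94,343)]),('long',124,440-100,[(460,70),(663,45),(718,432),(515,459)])]:
    L=[(hx,66),(hx,-66),(-hx,-66),(-hx,66)]
    W=[unp(K,T,t(*q,o),45)[0] for q in uvs]; q,r=fit2d(L,W); print(nm,q,r.round(1).tolist()); np.save(nm+'.npy',q)
p=np.load('sander.npy')
robot.move_ptp([480,10,400],rv(down(p[2])))
f,s=snap('wrist','c_w'); meta(f,s,'c_w'); print(robot.state()['t'],robot.state()['eef_pos'])
```

```text
short [4.35504844e+02 4.09797262e+02 9.74692084e-02] [[0.5, 0.2], [1.0, -0.2], [-0.8, -0.3], [-0.6, 0.3]]
long [ 3.86663863e+02 -4.11575048e+02  1.13168437e-01] [[-0.3, 0.7], [0.4, -0.7], [-0.3, -1.3], [0.3, 1.2]]
2.4583 [480.02260703   9.47377256 399.6928842 ]
```

View pics/c_w.png

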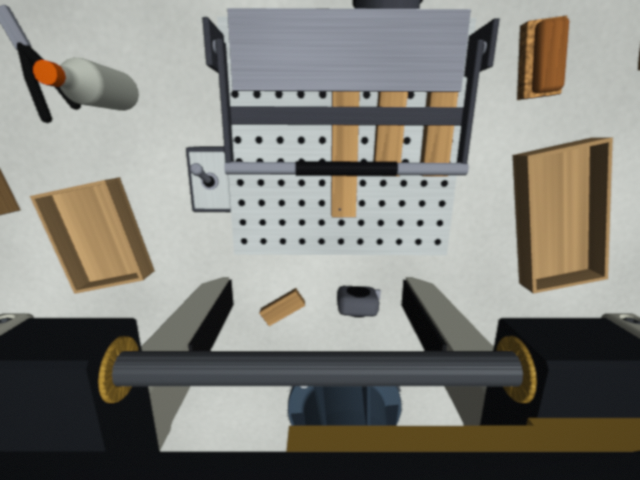

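Run:
```python
import cv2
im=cv2.imread('pics/c_w.png')
cv2.imwrite('pics/c_wz.png',cv2.resize(im[80:265,175:485],(775,463),interpolation=cv2.INTER_CUBIC))
cv2.imwrite('pics/c_wl.png',cv2.resize(im[140:220,180:280],(800,640)[:2],interpolation=cv2.INTER_CUBIC)[:600])
```

```text
(no output)
```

View pics/c_wz.png

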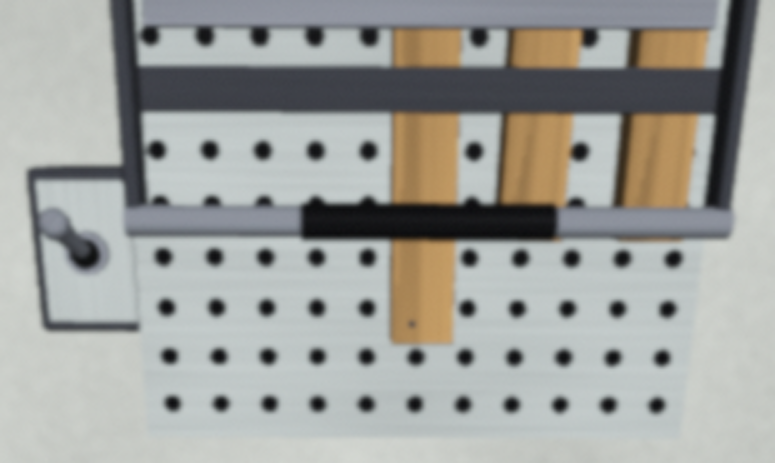

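View pics/c_wl.png

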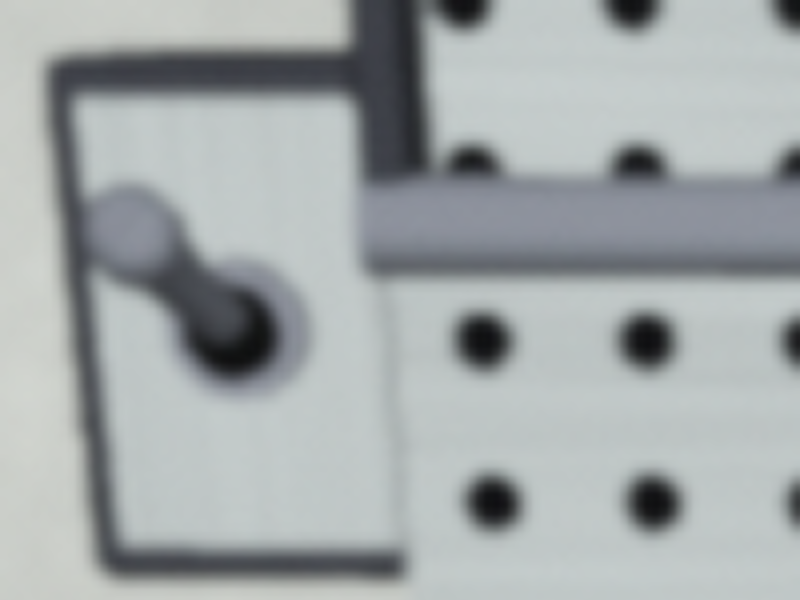

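Run:
```python
from h import *
d=np.load('pics/c_w.npz');K,T=d['K'],d['T']
z=lambda X,Y:(175+X/2.5-.3,80+Y/2.5-.3)
l=lambda X,Y:(180+X/8-.44,140+Y/8-.44)
pts=[((-160,165,100),z(147,436)),((-160,-165,100),z(682,436)),((-25,65,156),z(302,221)),((-25,-65,156),z(557,221)),
((70,145,136),z(141,27)),((70,-145,136),z(716,28)),((-100,235,82),l(107,572)),((0,235,82),l(52,65)),
((-50-55*0+22.4,200,137),l(133,236)),((-50,200,84),l(240,328))]
L=[p[0] for p in pts]; W=[unp(K,T,p[1],p[0][2])[0] for p in pts]
p,r=fit2d(L,W); print('sander',p,np.load('sander.npy')); print(r.round(1))
np.save('sander_w.npy',p)
c,si=np.cos(p[2]),np.sin(p[2])
def W2S(w): d=w[:2]-p[:2]; return np.array([c*d[0]+si*d[1],-si*d[0]+c*d[1]])
for n,uv in dict(Lf1=(391,344),Lf2=(452,344),Lr1=(392,28),Lr2=(461,29),S1r1=(512,29),S1r2=(580,29),S1f1=(502,204),S1f2=(567,206),S2f1=(628,206),S2f2=(692,206),S2r1=(640,30),S2r2=(707,30)).items():
    w=unp(K,T,z(*uv),122)[0]; print(n,w.round(1),W2S(w).round(1))
```

```text
sander [ 5.45413234e+02 -3.41516806e+01 -1.04635445e-01] [ 5.45797683e+02 -3.32620497e+01 -1.01846873e-01]
[[ 1.5 -3.8]
 [ 1.   2.1]
 [-0.4 -0.6]
 [-0.6  0.8]
 [ 0.1 -1.8]
 [-0.1 -1.1]
 [-2.6  3.3]
 [ 1.7  2.7]
 [ 0.2 -0.6]
 [-0.7 -1. ]]
Lf1 [450.5  -6.8 122. ] [-97.2  17.3]
Lf2 [447. -42. 122.] [-97.1 -18.1]
Lr1 [618.4 -22.4 122. ] [71.4 19.3]
Lr2 [614.3 -58.1 122. ] [ 71.  -16.7]
S1r1 [611.6 -84.6 122. ] [ 71.1 -43.3]
S1r2 [ 608.  -119.9  122. ] [ 71.2 -78.7]
S1f1 [523.2 -74.9 122. ] [-17.9 -42.8]
S1f2 [ 518.4 -110.6  122. ] [-18.8 -78.8]
S2f1 [ 515.  -144.1  122. ] [ -18.7 -112.5]
S2f2 [ 511.4 -179.2  122. ] [ -18.6 -147.9]
S2r1 [ 604.3 -151.   122. ] [  70.8 -110. ]
S2r2 [ 600.8 -185.7  122. ] [  70.9 -144.9]
```

Both views agree within about 2 mm: the sander is at (545.5, -34, yaw -0.104), and there is one long and two short battens. Next I'll throw the fan lever by pushing it from the rear with the fingers closed.

Run:
```python
from h import *
p=np.array([545.5,-34.0,-0.104]); np.save('S.npy',p)
o=rv(down(p[2]))
robot.set_gripper(0,20)
robot.move_ptp(S2W(p,[14,200,230]),o)
print(robot.state()['eef_pos'],robot.state()['qpos'].round(2))
robot.movel(S2W(p,[14,200,120]),velocity=120)
print(robot.state()['wrist_force'])
print(robot.movel(S2W(p,[-58,200,120]),velocity=80,f_stop=30))
print(robot.state()['wrist_force'],robot.state()['eef_pos'])
robot.movel(S2W(p,[-20,200,122]),velocity=120)
robot.movel(S2W(p,[-20,200,300]),velocity=200)
robot.movel(S2W(p,[-120,100,330]),velocity=250)
f,s=snap('wrist','d_w'); meta(f,s,'d_w');snap('side','d_s'); print(robot.state()['t'])
im=f['image'][:,:,::-1]; cv2.imwrite('pics/d_wz.png',cv2.resize(im[60:300,120:440],(800,600),interpolation=cv2.INTER_CUBIC))
```

```text
[580.59897472 162.84875405 231.33697891] [ 0.2   0.41  1.47 -0.    1.26  1.87]
[0.1752108  0.13906483 0.60168828]
False
[-0.61957724  0.48433277 -0.10808206] [508.98322414 170.92029232 120.07030169]
9.3417
```

View pics/d_w.png

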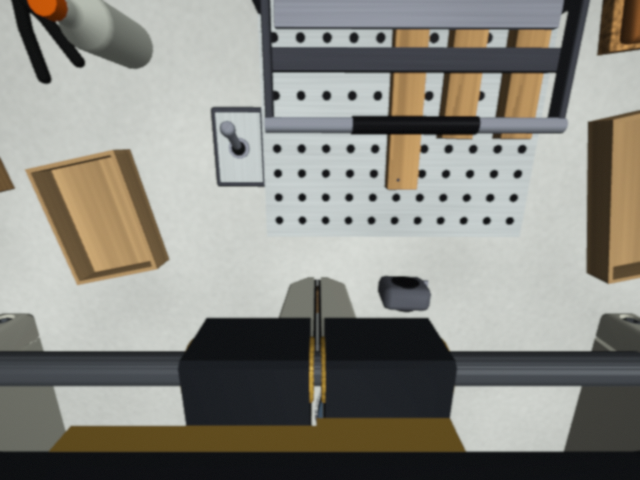

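View pics/d_s.png

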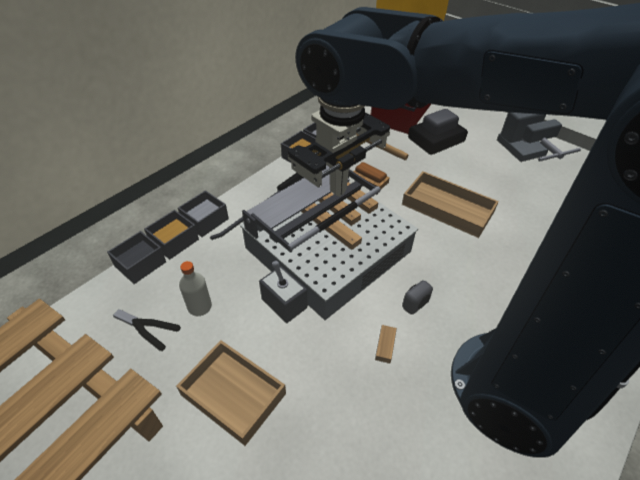

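Run:
```python
import cv2
a=cv2.imread('pics/a_side.png')[250:330,250:320];b=cv2.imread('pics/d_s.png')[250:330,250:320]
cv2.imwrite('pics/d_cmp.png',cv2.resize(cv2.hconcat([a,b]),None,fx=5,fy=5,interpolation=cv2.INTER_CUBIC))
from h import *
d=np.load('pics/d_w.npz');S=np.load('S.npy');sd=np.load('pics/side.npz')
for th in(.42,-.42):
    for h in (0,55): 
        P=S2W(S,[-50+h*np.sin(th),200,87+h*np.cos(th)]); print(th,h,proj(d['K'],d['T'],P),(proj(sd['K'],sd['T'],P)-[250,250])*5)
```

```text
0.42 0 [[239.16032591 148.3832457 ]] [[159.96872442 165.33639913]]
0.42 55 [[227.41924952 128.33402557]] [[123.02871023  70.1488312 ]]
-0.42 0 [[239.16032591 148.3832457 ]] [[159.96872442 165.33639913]]
-0.42 55 [[230.48366254 169.88737749]] [[186.49748117 126.6084849 ]]
```

View pics/d_cmp.png

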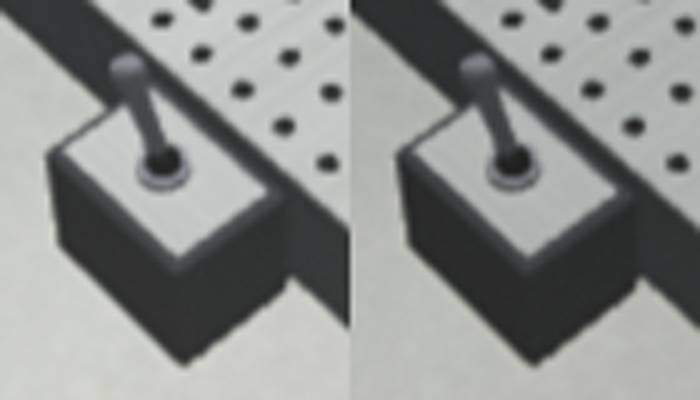

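The lever still leans to the rear (tip at 227, 130, which matches the "on" model), so the push did nothing. I'll repeat it in steps, watching the force and the side view.

Run:
```python
from h import *
p=np.load('S.npy'); o=rv(down(p[2]))
print(robot.state()['width'])
robot.movel(S2W(p,[14,200,300]),velocity=250)
robot.movel(S2W(p,[14,200,120]),velocity=200)
ims=[]
for x in (0,-15,-30,-40,-50,-60):
    robot.movel(S2W(p,[x,200,120]),velocity=60)
    s=robot.state(); print(x,s['wrist_force'].round(2),s['eef_pos'].round(1))
    ims.append(robot.grab_frame('side')['image'][215:315,245:345,::-1])
cv2.imwrite('pics/e.png',cv2.resize(cv2.vconcat([cv2.hconcat(ims[:3]),cv2.hconcat(ims[3:])]),(798,532),interpolation=cv2.INTER_CUBIC))
```

```text
0.6760594011985988
0 [-0.22 -0.37 -0.26] [566.1 165.1 120.5]
-15 [-0.37 -0.35 -0.27] [551.1 166.6 120.1]
-30 [-0.04 -0.87 -0.53] [536.2 168.1 120.1]
-40 [-0.07 -0.13  0.1 ] [526.2 169.1 120.1]
-50 [-0.38 -0.86 -0.28] [516.2 170.2 120.1]
-60 [ 0.45 -0.12  0.77] [506.3 171.3 120.1]
```

View pics/e.png

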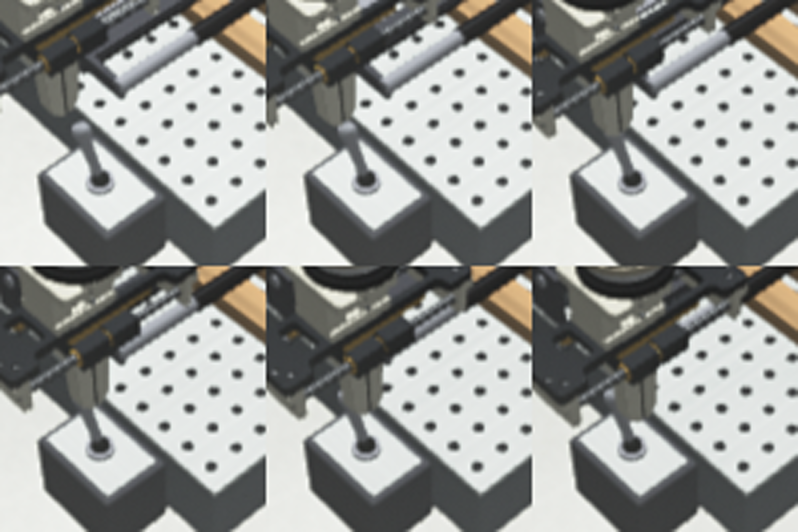

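Run:
```python
from h import *
p=np.load('S.npy');sd=np.load('pics/side.npz')
f=robot.grab_frame('side');im=f['image'][:,:,::-1]
T=tcpT(); 
im=cv2.resize(im[215:315,245:345],(600,600),interpolation=cv2.INTER_CUBIC)
def dot(P,c):
    q=(proj(sd['K'],sd['T'],P)[0]-[245,215]+.5)*6; cv2.circle(im,tuple(int(v) for v in q),4,c,-1); print(q)
dot(T[:3,3],(0,0,255)); dot(T[:3,3]+[0,0,20],(0,0,255))
for h in(0,55): dot(S2W(p,[-50+h*np.sin(.42),200,87+h*np.cos(.42)]),(0,255,0))
cv2.imwrite('pics/e2.png',im)
im=robot.grab_frame('top')['image'][:,:,::-1];cv2.imwrite('pics/e3.png',cv2.resize(im[200:300,200:330],None,fx=6,fy=6,interpolation=cv2.INTER_CUBIC))
```

```text
[237.28900651 373.9649389 ]
[234.80177326 341.06371818]
[224.96246931 411.40367896]
[180.63445228 297.17859744]
```

View pics/e2.png

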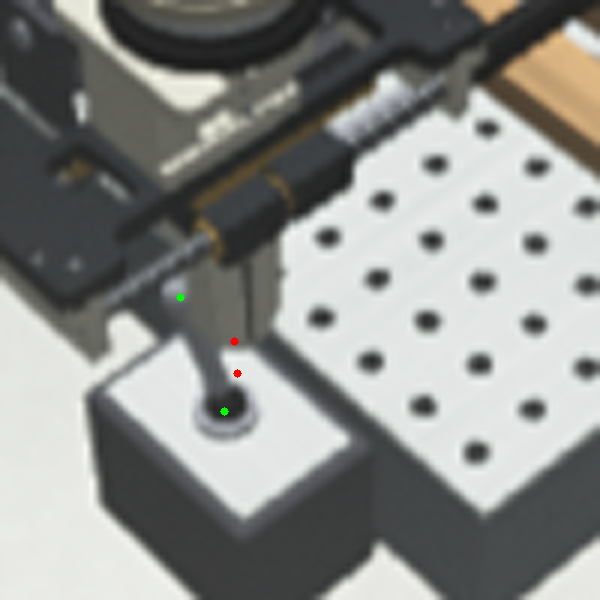

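View pics/e3.png

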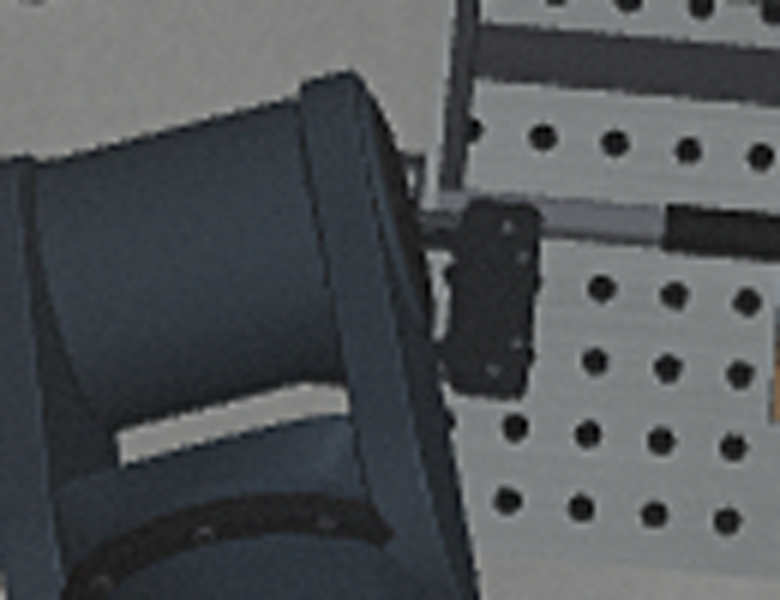

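Run:
```python
from h import *
f=robot.grab_frame('wrist');K=f['intrinsics'];T=f['tool_from_camera']
for x in (0,7.5,11):
  for z in (0,-10,-18.8,-40): print(x,z,proj(K,T,[x,0,z])[0].round(1))
im=f['image'][:,:,::-1];cv2.imwrite('pics/e4.png',cv2.resize(im[120:360,160:480],(800,600),interpolation=cv2.INTER_CUBIC))
print(robot.state()['tcp_rot'],R.from_rotvec(robot.state()['tcp_rot']).as_matrix())
```

```text
0 0 [318.5 273.9]
0 -10 [318.5 280.4]
0 -18.8 [318.6 286.8]
0 -40 [318.7 304.6]
7.5 0 [318.5 262.6]
7.5 -10 [318.6 268.6]
7.5 -18.8 [318.6 274.5]
7.5 -40 [318.8 291. ]
11 0 [318.5 257.2]
11 -10 [318.6 263.1]
11 -18.8 [318.6 268.7]
11 -40 [318.8 284.6]
[-3.13727109e+00  1.63371696e-01 -3.71955254e-04] [[ 9.94591141e-01 -1.03867247e-01  2.40154609e-04]
 [-1.03867264e-01 -9.94591166e-01  5.82696560e-05]
 [ 2.32803343e-04 -8.28986858e-05 -9.99999969e-01]]
```

View pics/e4.png

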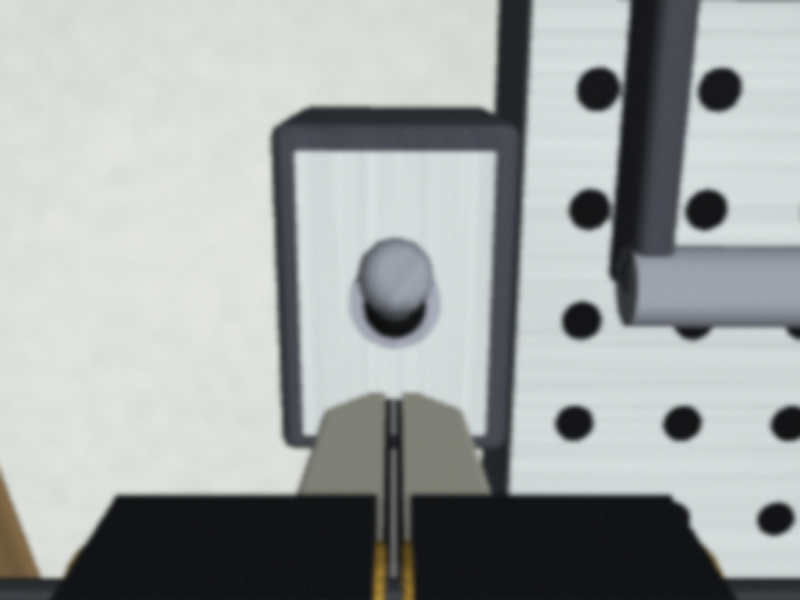

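The wrist view (finger tips at zoom 395, 395) and the side view both show the finger ends about 20 mm above the reported TCP, so the fingers passed over the lever. I'll touch the clear front of the deck gently to measure this offset.

Run:
```python
from h import *
p=np.load('S.npy')
robot.movel(S2W(p,[-130,200,170]),velocity=200)
robot.movel(S2W(p,[-130,110,170]),velocity=200)
robot.movel(S2W(p,[-130,110,128]),velocity=150)
hit=robot.movel(S2W(p,[-130,110,74]),velocity=20,f_stop=4)
s=robot.state();print(hit,s['eef_pos'],s['wrist_force'],s['t'])
robot.movel(S2W(p,[-130,110,150]),velocity=200)
```

```text
True [427.65212884  88.90225578  75.88206614] [-0.63787881  0.38076258  5.24630428] 17.775
```

The fingers touched the deck (z = 100) at a reported TCP of 75.9, so the true finger end is 24 mm behind the reported TCP. I'll correct for that and throw the lever.

```bash
cat >> h.py <<'E'
TIP=24.0   # true fingertip is 24 mm behind the reported TCP
def P(l):   # sander coords (true fingertip) -> TCP target
    w=S2W(np.load('S.npy'),l); w[2]-=TIP; return w
E
python3 - <<'E'
from h import *
robot.movel(P([-130,200,230]),velocity=250)
robot.movel(P([14,200,230]),velocity=250)
robot.movel(P([14,200,120]),velocity=200)
for x in (-10,-25,-40,-58):
    print(robot.movel(P([x,200,120]),velocity=60,f_stop=30)); s=robot.state(); print(x,s['wrist_force'].round(2),s['eef_pos'].round(1))
robot.movel(P([-40,200,122]),velocity=120)
robot.movel(P([-40,200,240]),velocity=250)
robot.movel(P([-130,60,300]),velocity=250)
f,s=snap('wrist','g_w'); meta(f,s,'g_w');f2,_=snap('side','g_s'); print(robot.state()['t'])
b=f2['image'][250:330,250:320,::-1];cv2.imwrite('pics/g_z.png',cv2.resize(b,None,fx=6,fy=6,interpolation=cv2.INTER_CUBIC))
E
```

```text
False
-10 [1.25 0.03 1.09] [556.5 166.   96.4]
False
-25 [ 2.36 -0.24  1.94] [541.8 167.6  96.2]
False
-40 [ 0.71 -0.71  0.  ] [525.8 169.1  95.7]
True
-58 [ 4.84 -0.75  3.25] [516.9 170.7  97.4]
23.7833
```

View pics/g_z.png

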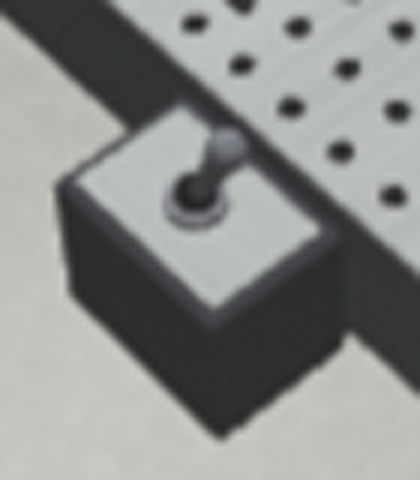

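View pics/g_w.png

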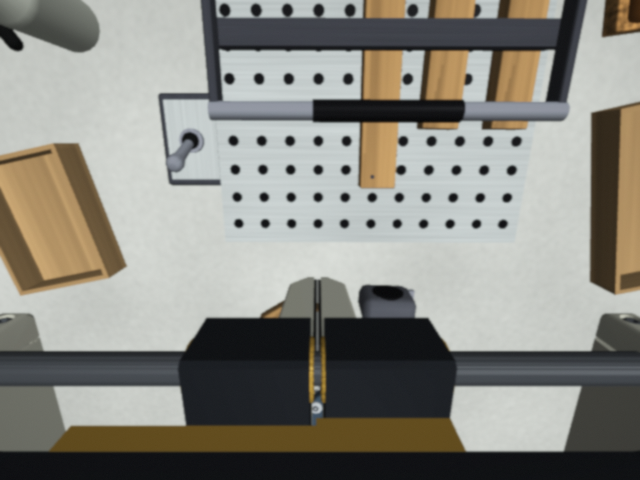

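The lever now leans to the front (zoom tip 225, 140; wrist tip 177, 160), so the fan is off. Next I'll grip the bar handle with the jaws along sander x, after checking that the whole arc is reachable.

```bash
cat >> h.py <<'E'
def hand(th): # handle axis in sander coords -> true fingertip coords (grasp point 18.8 behind tip)
    a=th+np.arctan2(6,140); r=np.hypot(140,6)
    return np.array([115-r*np.cos(a),0,150+r*np.sin(a)-18.8])
E
python3 - <<'E'
from h import *
p=np.load('S.npy')
for sg in (1,-1):
    o=rv(down(p[2]+sg*np.pi/2)); print(sg)
    for th in (0,.4,.8,1.2,1.6,1.76):
        q=robot.inverse_kinematics(P(hand(th)),o); print(th,None if q is None else np.round(q,2))
    q=robot.inverse_kinematics(P(hand(1.76)+[0,0,90]),o); print(None if q is None else np.round(q,2))
E
```

```text
1
0 [-0.15  0.4   1.8  -0.    0.94 -0.05]
0.4 [-0.15  0.35  1.72 -0.    1.07 -0.04]
0.8 [-0.15  0.37  1.58 -0.    1.19 -0.04]
1.2 [-0.14  0.43  1.41 -0.    1.29 -0.04]
1.6 [-0.14  0.54  1.24 -0.    1.37 -0.04]
1.76 [-0.14  0.58  1.17 -0.    1.39 -0.03]
[-0.14  0.55  1.02 -0.    1.57 -0.03]
-1
0 None
0.4 None
0.8 None
1.2 None
1.6 None
1.76 None
None
```

Run:
```python
from h import *
p=np.load('S.npy'); o=rv(down(p[2]+np.pi/2))
robot.set_gripper(60,25)
robot.move_ptp(P(hand(0)+[0,0,100]),o)
h=robot.movel(P(hand(0)+[0,0,1]),velocity=120,f_stop=12); print(h,robot.state()['eef_pos'],P(hand(0)))
robot.set_gripper(0,25); s=robot.state(); print('w',s['width'],s['wrist_force'].round(1))
if s['width']>12 and not h:
    for th in np.linspace(0.1,1.76,14):
        robot.movel(P(hand(th)),velocity=120)
        s=robot.state(); print(round(th,2),s['wrist_force'].round(1),round(s['width'],1),s['t'])
f,_=snap('side','i_s')
```

```text
False [521.06035268 -31.46642993 114.8594753 ] [520.63507818 -31.4046844  113.2       ]
w 18.19929719490913 [ 5.  -0.7 -4.2]
0.1 [ 6.4 -0.6 -6.2] 18.1 28.3333
0.23 [ 5.3 -1.2 -7.7] 18.2 28.6333
0.36 [-1.5 -2.4 -4.7] 17.9 28.9333
0.48 [-10.5  -1.5  -0.6] 18.1 29.2333
0.61 [-21.9  -1.3   8.1] 17.9 29.5333
0.74 [-34.3  -0.2  22.3] 18.2 29.8333
0.87 [-32.8   0.3  31.8] 18.8 30.1333
0.99 [-22.9  -0.4  29.6] 18.4 30.4333
1.12 [-13.5   0.4  22.2] 18.2 30.7333
1.25 [-4.   0.4  8.6] 18.2 31.0333
1.38 [-3.6 -0.1  6.8] 18.4 31.3333
1.5 [-2.7 -1.7  7.2] 18.3 31.6333
1.63 [-1.1 -2.9  4.3] 18.2 31.9333
1.76 [ 1.9 -2.4  1.7] 18.2 32.2333
```

View pics/i_s.png

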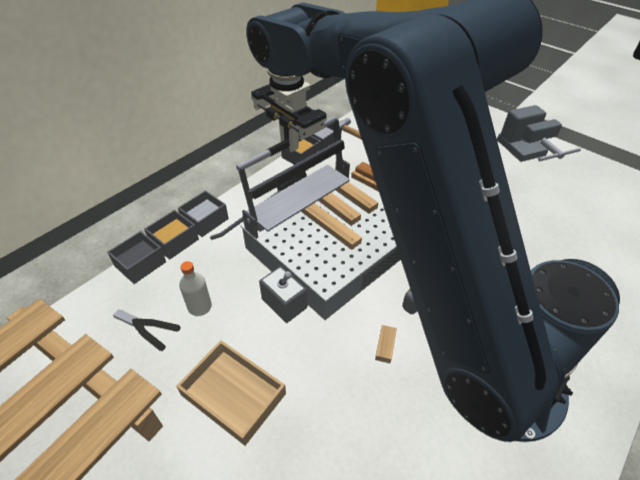

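The bar is up past upright (top edge near 240-340, 125-165) and the battens are still under the plate. I'll release it, back off and check.

Run:
```python
from h import *
p=np.load('S.npy')
robot.wait(0.4)
robot.set_gripper(60,25); robot.wait(0.3)
robot.movel(P(hand(1.76)+[-2,0,70]),velocity=150)
f,_=snap('side','j_s0')
robot.move_ptp(P([-130,-40,300]),rv(down(p[2])))
f,s=snap('wrist','j_w');meta(f,s,'j_w'); print(robot.state()['t'])
cv2.imwrite('pics/j_wz.png',cv2.resize(f['image'][0:250,170:500,::-1],(792,600),interpolation=cv2.INTER_CUBIC))
cv2.imwrite('pics/j_top.png',robot.grab_frame('top')['image'][:,:,::-1])
```

```text
35.85
```

View pics/j_wz.png

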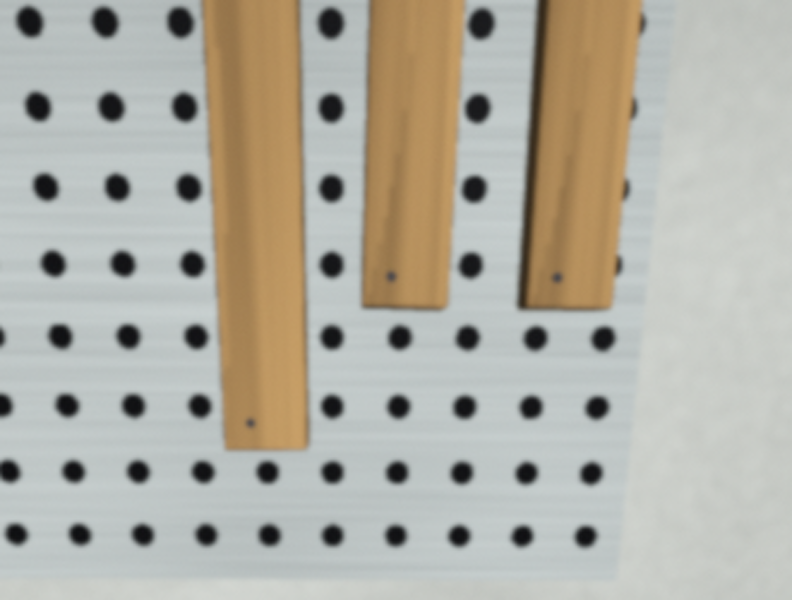

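View pics/j_s0.png

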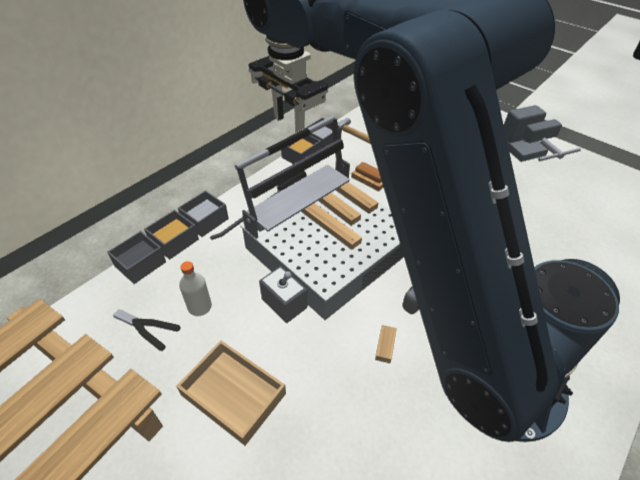

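View pics/j_top.png

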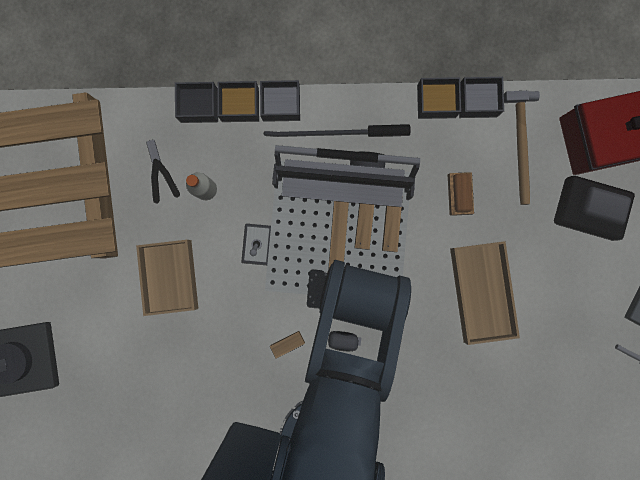

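The bar stays back and the three battens are in place (zoom front ends: long 265, 449; short 405, 306 and 569, 308). I'll measure them here and take the long one.

Run:
```python
from h import *
d=np.load('pics/j_w.npz');K,T=d['K'],d['T'];p=np.load('S.npy');c,si=np.cos(p[2]),np.sin(p[2])
def W2S(w): d=w[:,:2]-p[:2]; return np.c_[c*d[:,0]+si*d[:,1],-si*d[:,0]+c*d[:,1]]
out={}
for n,q in dict(L=[(224,449),(307,448),(300,0),(204,0)],S1=[(362,306),(447,307),(464,0),(370,0)],S2=[(527,308),(611,308),(641,0),(546,0)]).items():
    uv=np.array(q)/2.4+[170,0]-.3; s=W2S(unp(K,T,uv,122)); 
    f=(s[0]+s[1])/2; b=(s[2]+s[3])/2; yaw=np.arctan2(b[1]-f[1],b[0]-f[0]); print(n,s.round(1).tolist(),'front',f.round(1),'yaw',yaw.round(3)); out[n]=[*f,yaw]
np.save('bat.npy',np.array([out[k] for k in('L','S1','S2')]))
o=rv(down(p[2]));
for x,y in ((-45,0),(0,-62)): print(robot.inverse_kinematics(P([x,y,102.5]),o))
L=np.load('long.npy');print(robot.inverse_kinematics([L[0],L[1],20-TIP],rv(down(L[2]))))
print(robot.inverse_kinematics([L[0],L[1],20-TIP],rv(down(L[2]+np.pi))))
L=np.load('short.npy');print(robot.inverse_kinematics([L[0],L[1],20-TIP],rv(down(L[2]))))
```

```text
L [[-96.3, 17.2], [-95.8, -18.7], [70.5, -18.6], [70.4, 17.2]] front [-96.1  -0.8] yaw 0.0
S1 [[-37.5, -42.3], [-37.9, -77.3], [70.5, -79.7], [70.5, -44.7]] front [-37.7 -59.8] yaw -0.023
S2 [[-38.2, -110.2], [-38.1, -144.8], [70.6, -145.6], [70.6, -110.3]] front [ -38.2 -127.5] yaw -0.004
[-1.51339385e-01  4.23974085e-01  1.87720329e+00 -8.88178420e-16
  8.40415275e-01  1.52345694e+00]
[-2.60672621e-01  4.93948837e-01  1.75799811e+00 -8.88178420e-16
  8.89645706e-01  1.41412371e+00]
[-8.99031483e-01  6.50033041e-01  1.74375453e+00 -8.88178420e-16
  7.47805087e-01  5.58596406e-01]
[-8.99031483e-01  6.50033041e-01  1.74375453e+00 -8.88178420e-16
  7.47805087e-01 -2.58299625e+00]
[ 6.77156835e-01  6.94139598e-01  1.65120413e+00 -8.88178420e-16
  7.96248928e-01  2.15048395e+00]
```

```bash
cat >> h.py <<'E'
def W(msg=''):
    s=robot.state(); print(msg,'t%.1f'%s['t'],'w%.1f'%s['width'],'F',s['wrist_force'].round(1),'p',s['eef_pos'].round(1))
def draw(front,y,yaw,length,xg,pull,op=48):
    """grip at sander x=xg, draw by pull (negative x), regrip at centre, lift"""
    p=np.load('S.npy'); o=rv(down(p[2]+yaw)); yy=lambda x: y+np.tan(yaw)*(x-front)
    robot.set_gripper(op,40)
    robot.move_ptp(P([xg,yy(xg),190]),o)
    robot.movel(P([xg,yy(xg),135]),velocity=150)
    h=robot.movel(P([xg,yy(xg),103]),velocity=60,f_stop=10); W('down %s'%h)
    if h: return False
    robot.set_gripper(0,40); W('grip')
    robot.movel(P([xg-pull,yy(xg),103]),velocity=80); W('drawn')
    robot.set_gripper(op,40)
    robot.movel(P([xg-pull,yy(xg),140]),velocity=150)
    xc=front-pull+length/2; robot.movel(P([xc,yy(xg),140]),velocity=150)
    h=robot.movel(P([xc,yy(xg),103]),velocity=60,f_stop=10); W('down %s'%h)
    if h: return False
    robot.set_gripper(0,40); W('grip')
    robot.movel(P([xc,yy(xg),200]),velocity=120); W('lift')
    return True
E
python3 - <<'E'
from h import *
b=np.load('bat.npy')
print(draw(b[0][0],b[0][1],b[0][2],200,-62,58))
f,s=snap('wrist','k_w');meta(f,s,'k_w');snap('side','k_s')
E
```

```text
down False t38.2 w48.1 F [ 0.7 -0.9  0.7] p [483.8 -28.3  79. ]
grip t38.5 w35.6 F [-0.4  0.4  2.9] p [483.9 -28.4  79.3]
drawn t39.4 w35.3 F [-6.7  0.8 13.8] p [425.2 -22.2  79.2]
down False t41.6 w48.0 F [-0.6 -0.  -0.9] p [491.8 -29.2  79.1]
grip t42.0 w35.9 F [-0.7  0.2  1.9] p [491.8 -29.2  79.3]
lift t43.0 w35.6 F [ 0.1 -1.2 -2.1] p [491.2 -29.1 175.3]
True
```

View pics/k_w.png

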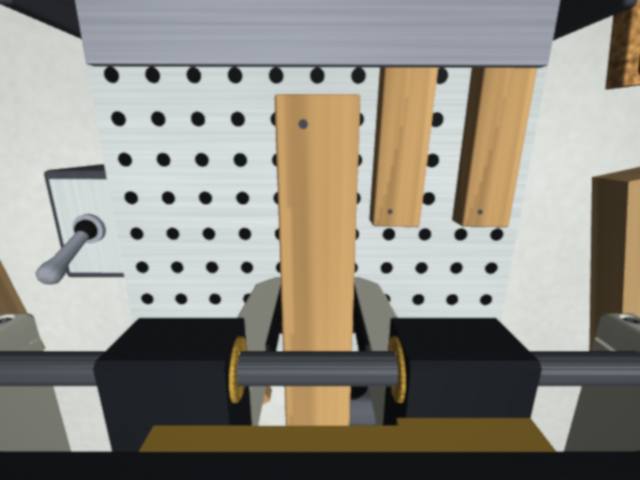

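View pics/k_s.png

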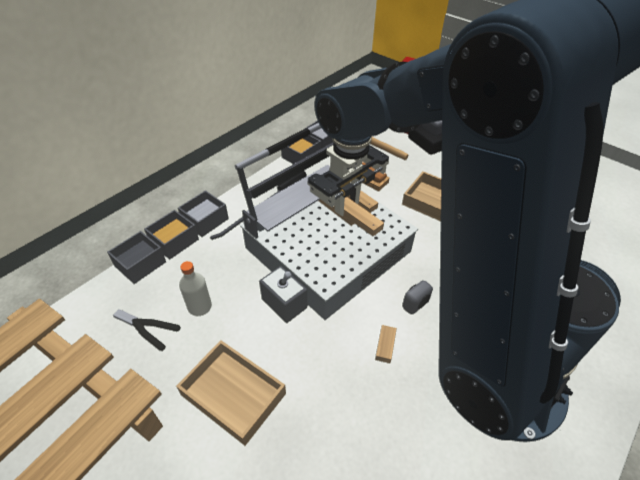

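The long batten is held level (rear end at 318, 95). I'll compute its offset in the grip, then hover near the tray and look again.

```bash
cat >> h.py <<'E'
def endx(f,uv,zt=-43): # tool-frame x of a point at tool z=zt
    return unp(np.array(f['intrinsics']),np.array(f['tool_from_camera']),uv,zt)[0]
E
python3 - <<'E'
from h import *
f=robot.grab_frame('wrist')
print([endx(f,q).round(1) for q in ((276,95),(360,95))])
q=np.load('long.npy'); o=rv(down(q[2]))
robot.move_ptp([q[0]-60,q[1],200],o); W()
f,s=snap('wrist','l_w');meta(f,s,'l_w'); cv2.imwrite('pics/l_t.png',cv2.resize(robot.grab_frame('top')['image'][220:360,400:560,::-1],(800,700))[:600])
print([endx(f,q).round(1) for q in ((276,95),(360,95))])
E
```

```text
[array([ 97.5, -17.8, -43. ]), array([ 97.5,  16.8, -43. ])]
 t44.6 w36.2 F [ 0.  -0.7 -1.2] p [ 327.2 -411.   199.9]
[array([ 97.7, -17.9, -43. ]), array([ 97.7,  16.7, -43. ])]
```

View pics/l_w.png

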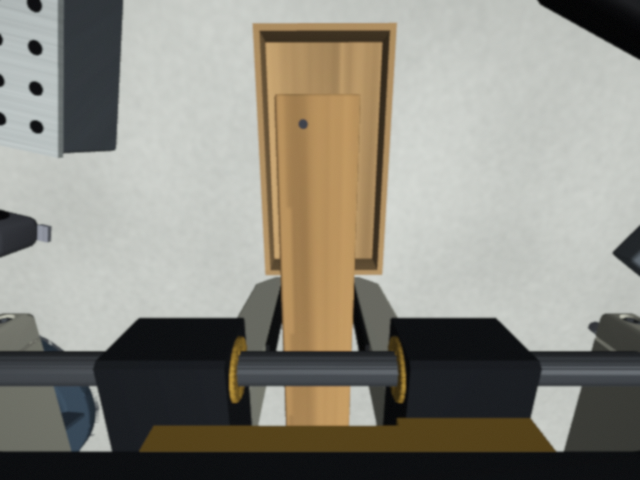

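View pics/l_t.png

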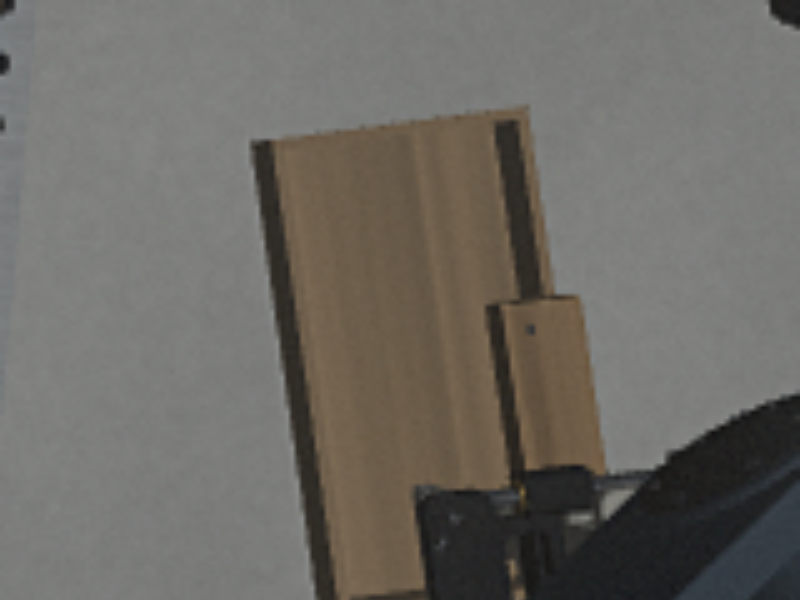

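Tray rim corners in the wrist view are (253, 24), (396, 23), (383, 273) and (267, 273). I'll fit them and lay the batten down.

```bash
cat >> h.py <<'E'
def trayfit(npz,uvs,hx):
    d=np.load('pics/'+npz+'.npz'); Wp=unp(d['K'],d['T'],uvs,45)
    q,r=fit2d([(hx,66),(hx,-66),(-hx,-66),(-hx,66)],Wp); print('tray',q.round(3),r.round(1).tolist()); return q
def place(q,dx,bottom,dy=0,op=48):
    """batten centre = tool origin + dx along tool x; bottom = height batten rests on"""
    c,s=np.cos(q[2]),np.sin(q[2]); o=rv(down(q[2]))
    X=np.array([q[0]-c*dx-s*dy,q[1]-s*dx+c*dy]); z=bottom+3-TIP
    robot.movel([*X,z+85],ori=o,velocity=150)
    robot.movel([*X,z+12],velocity=120)
    h=robot.movel([*X,z-4],velocity=25,f_stop=3); W('placed %s'%h)
    robot.set_gripper(op,40); W('open')
    robot.movel([*X,z+120],velocity=150)
    robot.movel([X[0]-70*c,X[1]-70*s,z+220],velocity=250)
E
python3 - <<'E'
from h import *
q=trayfit('l_w',[(253,24),(396,23),(383,273),(267,273)],124); print(np.load('long.npy')); np.save('long.npy',q)
place(q,-2.4,6)
f,s=snap('wrist','m_w');meta(f,s,'m_w');cv2.imwrite('pics/m_t.png',robot.grab_frame('top')['image'][:,:,::-1])
E
```

```text
tray [ 3.86836e+02 -4.10847e+02  1.22000e-01] [[1.2, 0.7], [1.6, -0.7], [-0.9, -0.7], [-2.0, 0.6]]
[ 3.86663863e+02 -4.11575048e+02  1.13168437e-01]
placed True t47.1 w35.5 F [-0.4  0.4  2.9] p [ 389.2 -410.6  -14.9]
open t47.6 w48.1 F [-0.1 -0.   0.4] p [ 389.  -410.2  -15. ]
```

View pics/m_w.png

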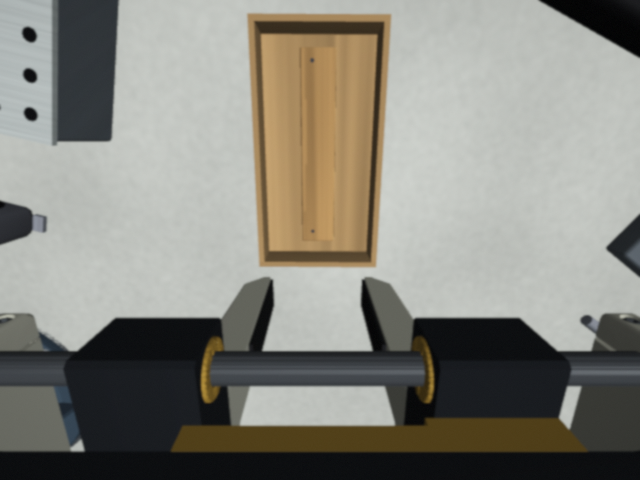

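View pics/m_t.png

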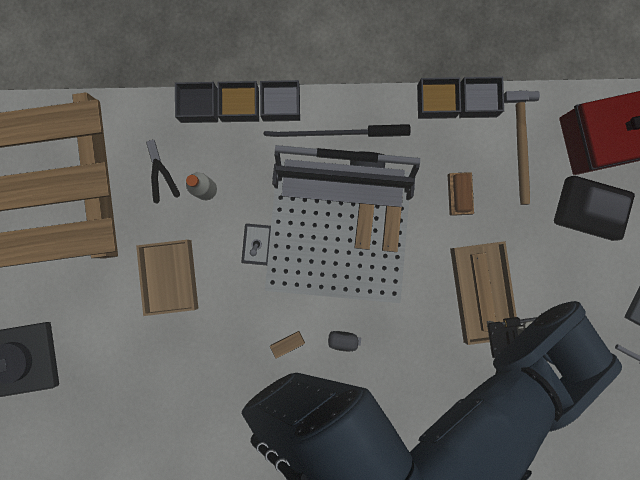

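The long batten lies centred in its tray (302-335, 45-240). Now I'll draw the first short batten.

Run:
```python
from h import *
b=np.load('bat.npy')[1]
ok=draw(b[0],b[1],b[2],140,-12,55); print(ok)
f,s=snap('wrist','n_w');meta(f,s,'n_w')
```

```text
down False t52.1 w48.1 F [ 0.4  0.2 -0.5] p [527.4 -92.8  79. ]
grip t52.5 w35.7 F [-0.3  0.9  2.3] p [527.5 -92.8  79.3]
drawn t53.3 w35.9 F [-6.6  0.4 13.5] p [471.7 -87.   79.2]
down False t55.4 w48.0 F [-0.3 -0.5 -0.1] p [516.8 -91.7  79.1]
grip t55.8 w36.0 F [ 0.2 -0.5  3.1] p [516.9 -91.7  79.3]
lift t56.7 w35.4 F [ 0.8  0.2 -1.4] p [516.2 -91.6 175.3]
True
```

View pics/n_w.png

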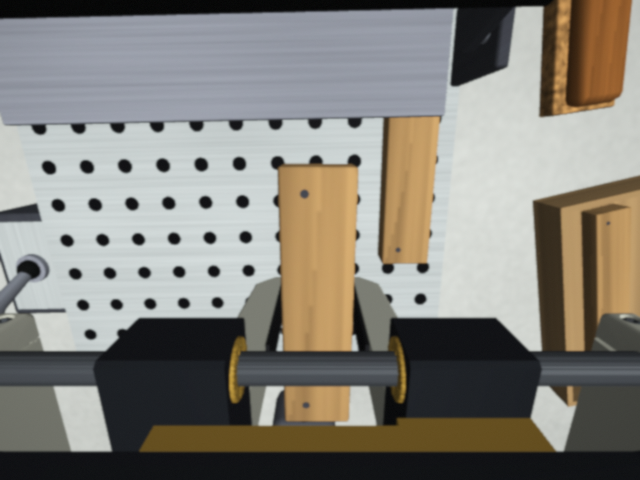

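Run:
```python
from h import *
f=robot.grab_frame('wrist')
q=np.load('short.npy'); o=rv(down(q[2]))
robot.move_ptp([q[0]-60,q[1],200],o); W()
f,s=snap('wrist','o_w');meta(f,s,'o_w')
print([endx(f,q).round(1) for q in ((279,165),(358,165),(286,421),(349,421))])
```

```text
t58.7 w35.6 F [-0.4 -0.5 -0.8] p [376.1 409.2 199.9]
[array([ 69.4, -17.6, -43. ]), array([ 69.4,  16.9, -43. ]), array([-70.4, -18.2, -43. ]), array([-70.3,  17. , -43. ])]
```

View pics/o_w.png

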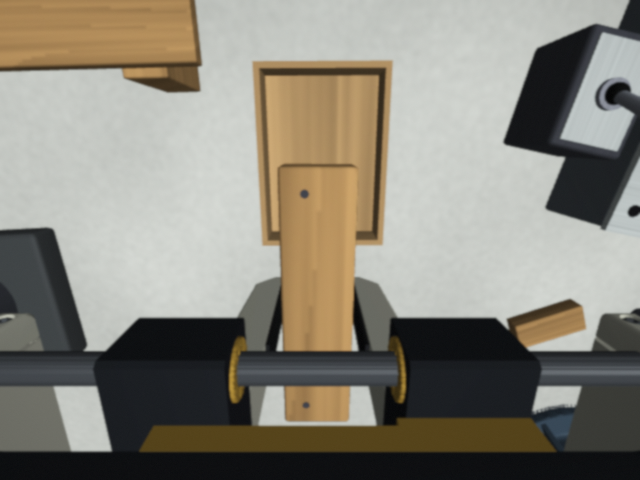

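The short batten is held square, 0.5 mm off centre. The tray rim corners are (252, 62), (393, 61), (383, 244) and (262, 244).

Run:
```python
from h import *
q=trayfit('o_w',[(252,62),(393,61),(383,244),(262,244)],91); print(np.load('short.npy')); np.save('short.npy',q)
place(q,-0.5,6)
f,s=snap('wrist','p_w');meta(f,s,'p_w');cv2.imwrite('pics/p_t.png',robot.grab_frame('top')['image'][:,:,::-1])
```

```text
tray [4.36995e+02 4.10673e+02 1.01000e-01] [[1.2, -0.2], [1.0, 0.3], [-0.9, 0.3], [-1.3, -0.4]]
[4.35504844e+02 4.09797262e+02 9.74692084e-02]
placed True t61.1 w36.1 F [ 0.1 -0.   2.4] p [437.5 410.7 -14.9]
open t61.6 w47.8 F [-1.1 -0.1  0.8] p [437.2 410.5 -15.1]
```

View pics/p_w.png

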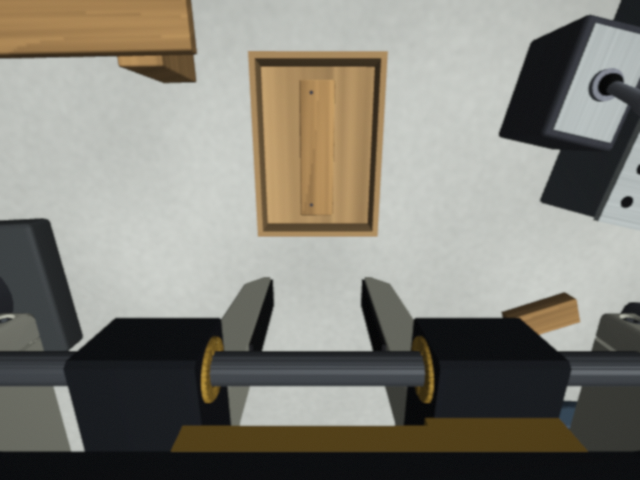

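View pics/p_t.png

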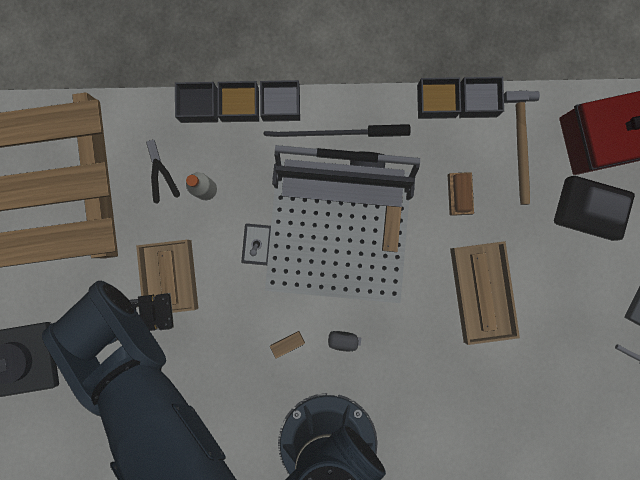

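The first short batten is centred in its tray (300-335, 80-215). The last batten is still on the deck (392, 230). I'll draw it now.

Run:
```python
from h import *
b=np.load('bat.npy')[2]; p=np.load('S.npy')
robot.move_ptp(P([-90,0,260]),rv(down(p[2])))
ok=draw(b[0],b[1],b[2],140,-12,55); print(ok)
snap('wrist','q_w0')
q=np.load('short.npy'); o=rv(down(q[2]))
robot.move_ptp(P([-60,0,260]),rv(down(p[2])))
robot.move_ptp([q[0]-60,q[1],200],o); W()
f,s=snap('wrist','q_w');meta(f,s,'q_w')
```

```text
down False t67.0 w47.8 F [0.8 0.  0.3] p [ 520.4 -159.7   79. ]
grip t67.4 w35.5 F [-0.8  0.3  1.2] p [ 520.5 -159.8   79.3]
drawn t68.2 w36.0 F [-8.   1.  12.7] p [ 464.7 -153.9   79.3]
down False t70.3 w48.2 F [ 0.5 -0.1 -0.3] p [ 509.4 -158.6   79.1]
grip t70.7 w35.6 F [-0.5 -0.5  3.5] p [ 509.4 -158.6   79.3]
lift t71.6 w35.9 F [-0.3  0.3 -0.9] p [ 508.8 -158.4  175.2]
True
 t74.0 w35.9 F [ 0.7 -0.5 -1.1] p [377.8 409.9 200. ]
```

View pics/q_w.png

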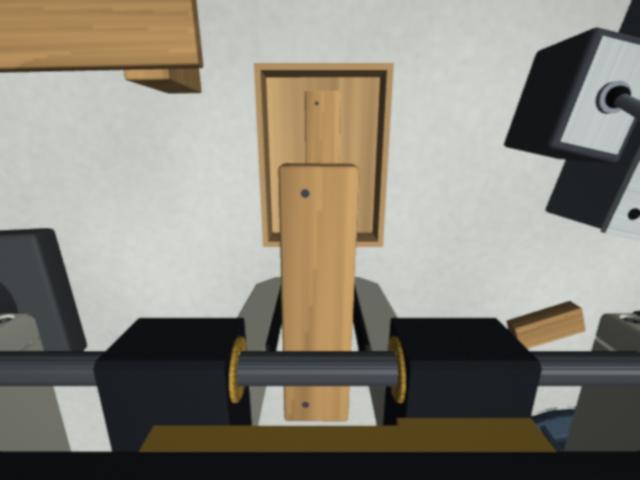

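Run:
```python
from h import *
q=trayfit('q_w',[(254,64),(394,64),(384,245),(263,245)],91); print(np.load('short.npy')); 
q=(q+np.load('short.npy'))/2
place(q,-0.5,28)
f,s=snap('wrist','r_w');meta(f,s,'r_w');cv2.imwrite('pics/r_t.png',robot.grab_frame('top')['image'][:,:,::-1]);W()
```

```text
tray [4.37183e+02 4.10244e+02 1.03000e-01] [[1.4, 0.1], [1.7, 0.0], [-1.5, 0.3], [-1.6, -0.5]]
[4.36995483e+02 4.10672987e+02 1.01291096e-01]
placed True t76.2 w35.8 F [-0.2 -0.7  2.4] p [437.6 410.5   7.1]
open t76.7 w48.0 F [-0.1  0.7 -1. ] p [437.3 410.3   6.9]
 t78.4 w48.0 F [-1.1  0.8 -0.9] p [368.1 402.9 225.1]
```

View pics/r_w.png

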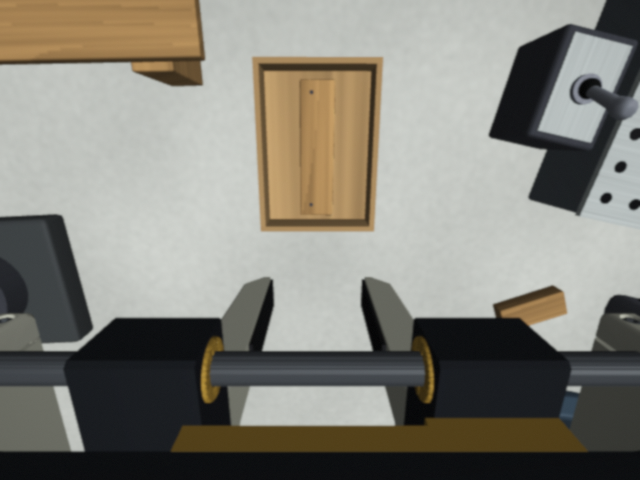

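View pics/r_t.png

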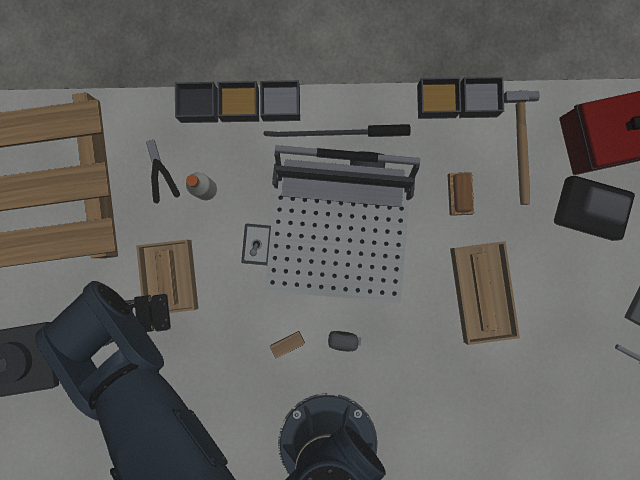

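The short battens are stacked squarely and the deck is clear (270-405, 195-295). The bar is still up, so now I'll bring it down.

Run:
```python
from h import *
p=np.load('S.npy'); o=rv(down(p[2]+np.pi/2))
robot.set_gripper(60,14)
robot.move_ptp(P([-60,60,300]),o)
robot.move_ptp(P(hand(1.8)+[0,0,80]),o)
h=robot.movel(P(hand(1.8)+[0,0,1]),velocity=100,f_stop=10); W('down %s'%h)
if not h:
    robot.set_gripper(0,14); W('grip')
    if robot.state()['width']>12:
        for th in np.linspace(1.7,-0.02,15):
            robot.movel(P(hand(th)),velocity=110); s=robot.state(); print(round(th,2),s['wrist_force'].round(1),round(s['width'],1))
f,_=snap('side','s_s');W()
```

```text
down False t82.6 w59.9 F [ 0.   0.9 -0.4] p [697.6 -49.9 244. ]
grip t83.3 w18.4 F [1.3 0.2 0.1] p [697.4 -49.9 243.2]
1.7 [1.1 0.9 3.5] 18.4
1.58 [-0.1  1.9  2.7] 18.4
1.45 [-0.9  2.4  1.8] 18.3
1.33 [-0.9  1.7 -2.1] 18.3
1.21 [-1.8  2.2 -2.6] 18.8
1.09 [-0.2  2.1 -3.9] 18.2
0.96 [-0.9  1.6 -4.4] 18.2
0.84 [-1.3  1.6 -4.3] 18.4
0.72 [-3.4  2.5 -3.5] 19.1
0.59 [-2.2  1.9 -5.3] 18.2
0.47 [ 0.7  1.3 -5.3] 18.5
0.35 [ 1.1  2.2 -6.8] 18.5
0.23 [ 3.   2.6 -6.6] 18.6
0.1 [ 4.4  1.5 -6.3] 18.4
-0.02 [ 5.7  0.2 -7.2] 18.9
 t87.9 w18.8 F [ 6.1  1.  -7.2] p [521.5 -31.6 110.6]
```

View pics/s_s.png

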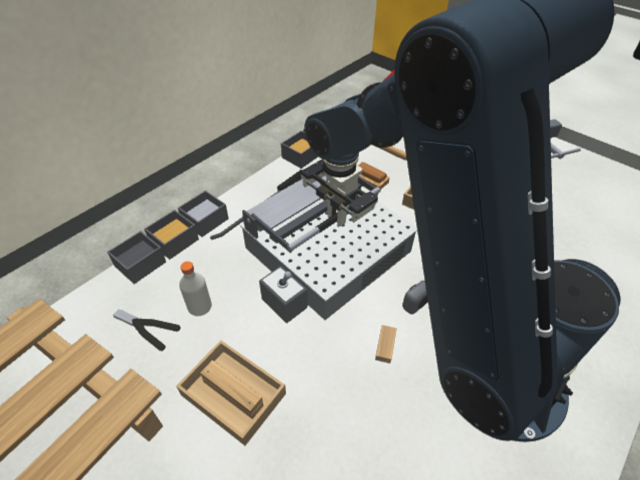

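The bar is down in the grip. I'll release it, retreat and check everything.

Run:
```python
from h import *
p=np.load('S.npy')
robot.set_gripper(50,14); W('open')
robot.movel(P(hand(0)+[0,0,150]),velocity=150)
robot.move_ptp(P([-130,0,330]),rv(down(p[2])));robot.wait(0.5)
f,s=snap('wrist','t_w');meta(f,s,'t_w');cv2.imwrite('pics/t_t.png',robot.grab_frame('top')['image'][:,:,::-1]);snap('side','t_s');W()
d=np.load('pics/t_w.npz')
for th in (0,-.03,.1): print(th,proj(d['K'],d['T'],S2W(p,hand(th)+[0,0,18.8])))
```

```text
open t88.7 w49.7 F [-0.4 -0.8 -0.5] p [520.5 -31.4 110.4]
 t91.9 w49.8 F [0.9 0.1 0.1] p [416.2 -20.5 306. ]
0 [[318.2152972  112.71340277]]
-0.03 [[318.2049804 113.1826785]]
0.1 [[318.25321804 110.01242508]]
```

View pics/t_w.png

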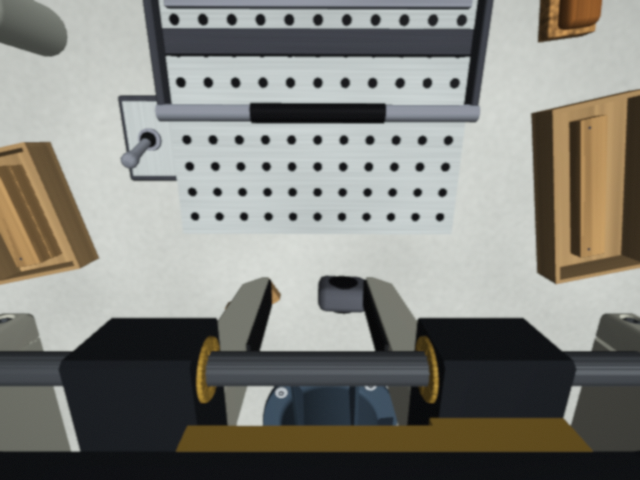

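View pics/t_t.png

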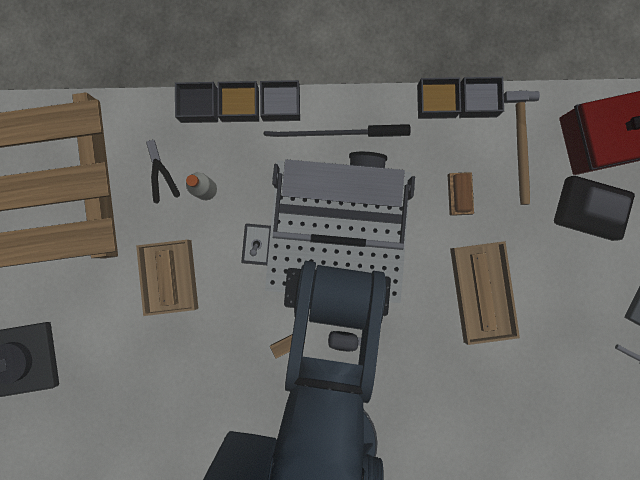

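View pics/t_s.png

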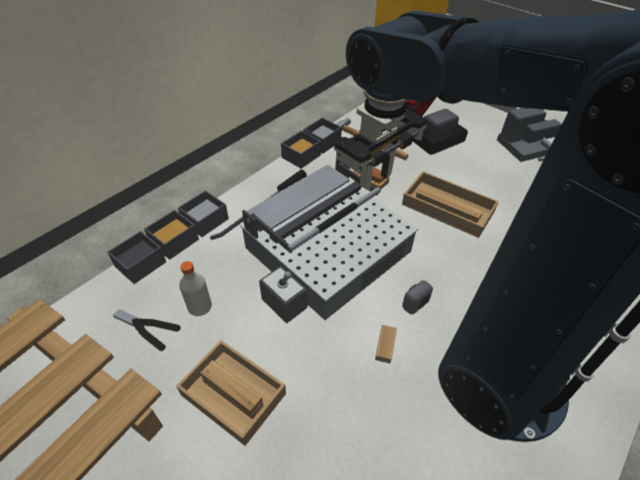

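Everything checks out. The handle is at (318, 113), which matches the bar-down model. The lever leans to the front, the deck is clear, both trays hold their battens flat, and the robot is clear of everything. I'm handing the job in.

```bash
python3 -c "
from station import robot
print(robot.finish_job(), robot.state()['t'])"
```

```text
the job is handed in; nothing more can be done
the job is handed in; nothing more can be done
```

I did the whole job in order and handed it in at about 92 s of the 210 s allowed; the station gave no verdict. I switched the fan off and swung the bar right back. There were three battens: the long one went into the long tray, and the two short ones are stacked in the short tray. I then put the bar back down.

**Last checks:** the pictures just before hand-in show:
- The lever leans to the front (off), and the handle is where the bar-down position predicts.
- The deck is clear, and the battens lie flat and centred in level trays.
- The glue bottle and sanding block look undisturbed, and the robot is clear of everything.

I judged the final batten positions by eye rather than measuring them again. The heights at which each batten touched down agreed with the expected values.

**What disagreed or went wrong:**
- **Fingertips:** they end about 24 mm behind the reported TCP. My first two passes at the lever went over it without touching. I measured the offset with a light touch on the deck (about 5 N) and corrected for it from then on.
- **Bar lift:** wrist force reached roughly 45 N midway, below the 120 N limit. A lighter grip kept it under 10 N on the way down.
- **Possible disturbances:** I saw no tray knock and no grip slackening.

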